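Make up the two toy trains on the sideboard display

ROBOT

A 6-joint arm with a two-finger parallel gripper is mounted at the origin on the work surface. World frame = base frame: x ahead of the robot, y to its left, z up, the work surface at z = 0. Lengths are in mm, angles in rad, forces in N, time in s.
With the tool pointing down it reaches from about 350 to 925 mm from the base axis. Payload 6.4 kg.
Tool frame: the origin (TCP) lies midway between the tips of the shut fingers; the grasp point (between the pads) lies 19 mm behind it; z points along the fingers, y is the line along which they close (so a half turn about z gives the same grasp; the last joint's range is limited). The gripper opens to 94 mm and grips with 3 to 60 N. Pads are 16 mm wide; open, the fingers measure 119 mm over their backs; the gripper's body (75 mm by 177 mm) begins 78 mm behind the grasp point.
Start: joints at [-1.499, 0.245, 1.558, -0, 1.339, -0.174], TCP at [158.17, -630.473, 205.455] pointing down, gripper open.
Joint ranges: [-3.13, 3.13], [-1.02, 2.26], [0.13, 2.54], [-0.95, 4.09], [0.21, 2.88], [-2.74, 2.74]. Speed limits (rad/s): [2.57, 2.57, 3.14, 3.14, 3.14, 3.14].

INTERFACE

Orientations are given as a rotation vector (axis times angle).
In Python, from station import * gives the robot as it stands. The module is installed in compiled form; this text tells all that it offers.
- The arm moves only by the shell command python3 -m pendant [OPENING] [FORCE], which reads ROWS from standard input. ROWS is a JSON list of rows, 1 to 12 of them, each an object with the fields dx, dy, dz (the shift in shares of 60 cm (1.0 is 60 cm)), spin (a turn about the tool's z in normalised numbers (1 is pi rad)); a field left out counts as zero; each row is the pose to reach, as a shift and turn from the pose commanded when the command began, along the tool's axes at that moment; what a row does not reach only later rows make up. A row lasts 1/10 s, in which the tool goes at most 50 mm and 0.15 rad, less where a joint would pass 70% of its speed; a pose out of reach is approached as far as the arm can. OPENING is the opening from 0.0 (shut) to 1.0 (fully open), set as the command begins (- or left out keeps the last). The fingers move at their own pace and stop on an object; FORCE is the grip in N (left out, the last holds). Time passes only in rows, so rows that do not move let the fingers close. It prints the time, the measured TCP pose, the force, the opening and the grip force at its end. Input that does not fit is refused with a message, and nothing moves.
- read_state(): the state, without advancing time (a new reading comes with each control period).
- camera(name): name is "scene" or "top" or "wrist"; returns a dict with "image" (480x640x3 uint8, blue, green, red), "depth" (480x640 float32, mm along the optical axis (not along the pixel's ray), 0 where there is no reading), "K" (3x3 intrinsics, pixels), "pose" (4x4, takes a point from camera to world coordinates). Camera axes: x right, y up, looking along -z (the intrinsics and any distortion apply to the point x, -y, -z); pixel columns grow to the right and rows downward; lengths in mm; the calibration is good to about 2 mm. A picture is of the moment at which its call begins.
- job_done(): hands the job in; it is judged then, once.
The state is a dict: "time_s": time; "joint_pos": joint angles; "dq": joint speeds; "effort": joint torques, N m; "position": TCP position; "eef_rot": TCP orientation; "contact_force": force on the tool from outside, world axes, zero at the start; "wrist_torque": the same for the moment, N m; "width": opening from 0.0 (shut) to 1.0 (fully open); "grip_force": force on a finger pad.
Only numpy, scipy, OpenCV 4.12 (cv2) and the standard library are available. Lean on these libraries where they do the work, as an engineer would, in place of code of your own. Each camera call takes 0.05 s, during which the arm holds its last target. There are 200 camera calls.

TASK

Make up the two wooden trains on the track board: behind the cab of the green engine its green tender and then the brown goods van; behind the cab of the red tank engine the blue open wagon, with the pine packing case standing upright on the middle of its floor. Every vehicle stands on its wheels, straight in line with its engine and close up to the one ahead, buffers touching or no more than a finger's width (15 mm) apart. Leave both engines, the signal post and the vase where they stand.

Things in the scene. Friction and masses are not known exactly. Their poses are not given: they have to be found in the camera images.
- track_board: Thin board, 480 long x 200 wide x 10 mm thick, grey-green, with two straight parallel railway tracks painted on it (flat, no raised rails). Fixed. Origin under its centre, x along the tracks the way both engines face, y to the left; the track centre lines run at y = +56 and -56 mm; its top is at z = 10 mm.
- green_engine: Green wooden steam engine with black chimney, brass dome and a cab, 170 mm long over the buffer faces (85 mm either way from the origin), 60 wide, 107 high, about 0.75 kg, loose, standing on one of the two tracks. Origin under its middle at wheel-foot level, x forwards to the chimney end, the cab end at -x, z up.
- red_engine: Red wooden tank engine with side tanks, black cab roof and chimney, brass dome, 130 mm long over the buffer faces (65 mm either way from the origin), 60 wide, 96 high, about 0.6 kg, loose, standing on the other track. Origin under its middle at wheel-foot level, x forwards to the chimney end, the cab end at -x, z up.
- tender: Green coal tender with orange wheels and black coal, 84 mm long over the buffer faces, 54 wide, 62 high, about 0.18 kg, loose. Origin under its middle at wheel-foot level, x along its length, z up. Flat sides from 18 to 62 mm up, 54 mm apart, to grip it across. Same either way round. Its wheels do not turn.
- goods_van: Brown closed goods van with a pale grey roof, 110 mm long over the buffer faces, 54 wide, 80 high, about 0.24 kg, loose. Origin under its middle at wheel-foot level, x along its length, z up. Flat sides from 18 to 72 mm up, 54 mm apart, to grip it across. Same either way round. Its wheels do not turn.
- open_wagon: Blue open wagon with low sides, bare floor, 100 mm long over the buffer faces, 54 wide, 40 high, about 0.15 kg, loose. Floor 28 mm above the wheel feet, 82 x 48 mm inside; sides 12 mm above the floor, 3 mm thick. Origin under its middle at wheel-foot level, x along its length, z up. Flat sides from 18 to 40 mm up, 54 mm apart, to grip it across. Same either way round. Its wheels do not turn.
- packing_case: Small solid pine packing case, 32 x 32 mm and 38 mm high, about 0.04 kg, loose. Origin at the centre of its underside, z up; all four sides are alike.
- signal_post: Toy railway signal: white square post with a red arm, 167 mm high, on a base 60 x 75 mm, loose, a bystander. Origin under the centre of its base.
- vase: Blue ceramic vase, 92 mm across and 110 mm high, loose, a bystander. Origin under its centre.
Not all that is in view belongs to the job. Leave any purple look-alike of the open_wagon alone.

How it is judged (in metres and radians):
At the end, for the whole second after the job is handed in: Tender, then van, behind the green engine; wagon behind the red: buffer gaps at most 22 mm, each within 12 mm sideways and 8 degrees of its engine, wheels on the board. Case upright on the wagon floor, within 15 mm lengthwise and 12 mm sideways of its middle. All released, at rest (x of tender in the frame of green_engine between -0.149 and -0.12 m and horizontal distance between goods_van and tender below 0.119 m and x of goods_van in the frame of green_engine below -0.2 m and x of open_wagon in the frame of red_engine between -0.137 and -0.11 m and y of tender in the frame of green_engine between -0.012 and 0.012 m and z of tender in the frame of green_engine between -0.005 and 0.005 m and angle between the x axis of each of tender, goods_van and the x axis of green_engine, either way round below 0.14 rad and y of goods_van in the frame of green_engine between -0.012 and 0.012 m and z of goods_van in the frame of green_engine between -0.005 and 0.005 m and y of open_wagon in the frame of red_engine between -0.012 and 0.012 m and z of open_wagon in the frame of red_engine between -0.005 and 0.005 m and angle between the x axis of open_wagon and the x axis of red_engine, either way round below 0.14 rad and x of packing_case in the frame of open_wagon between -0.015 and 0.015 m and y of packing_case in the frame of open_wagon between -0.012 and 0.012 m and z of packing_case in the frame of open_wagon between 0.023 and 0.033 m and angle between each of tender, goods_van, open_wagon, packing_case's own z axis and vertical below 0.1 rad and linear speed of each of tender, goods_van, open_wagon, packing_case below 0.02 m/s and angular speed of each of tender, goods_van, open_wagon, packing_case below 0.15 rad/s); the robot touches nothing.
It fails at once if an engine is moved more than 15 mm from its starting place (distance of any of green_engine, red_engine from where it was at the start of the episode above 0.015 m).
It fails at once if the signal post or the vase is pushed more than 15 mm or knocked over (distance of any of signal_post, vase from where it was at the start of the episode above 0.015 m or angle between any of signal_post, vase's own z axis and vertical above 0.25 rad).
It also fails if it takes over 112 s, if anything falls off the work surface, if the arm or the gripper's body presses on something with over 40 N, if the wrist force passes 120 N, or if a joint passes its speed limit or range.

## Working session

There is one attempt and no reset: what is moved stays moved. The work goes in short steps, Python scripts to look and compute and a shell command to move; the robot and the scene stay as the last step left them, time stands still between calls to the robot, and variables do not carry over. Pictures are saved under pics/ and viewed, at most 14 in all, crops included, and the job is handed in when it is done.

```bash
mkdir -p pics; cat > h.py <<'E'
from station import *
import numpy as np, cv2
def snap(n,f=None):
    c=camera(n)
    np.savez(''+(f or n)+'.npz',**c)
    cv2.imwrite('pics/'+(f or n)+'.png',c['image']); return c
def cloud(c):
    K=c['K'];d=c['depth'];v,u=np.mgrid[:480,:640]
    p=np.stack([(u-K[0,2])/K[0,0]*d,-(v-K[1,2])/K[1,1]*d,-d],-1)
    return p@c['pose'][:3,:3].T+c['pose'][:3,3]
E
python3 - <<'E'
from h import *
for n in('top','scene'):
    c=snap(n);print(c['K'],c['pose'].round(3))
s=read_state();print(s['position'],s['eef_rot'],s['width'])
E
```

```text
[[538.87264003   0.         317.07011664]
 [  0.         538.87264003 235.56394872]
 [  0.           0.           1.        ]] [[ 3.000000e-03  9.990000e-01 -4.100000e-02  4.849390e+02]
 [-1.000000e+00  3.000000e-03 -1.100000e-02 -3.778200e+01]
 [-1.100000e-02  4.100000e-02  9.990000e-01  1.340303e+03]
 [ 0.000000e+00  0.000000e+00  0.000000e+00  1.000000e+00]]
[[433.76963096   0.         317.27824424]
 [  0.         433.76963096 244.63396368]
 [  0.           0.           1.        ]] [[-4.200000e-01 -5.820000e-01  6.960000e-01  1.200001e+03]
 [ 9.070000e-01 -2.570000e-01  3.320000e-01  2.767310e+02]
 [-1.500000e-02  7.710000e-01  6.360000e-01  6.278980e+02]
 [ 0.000000e+00  0.000000e+00  0.000000e+00  1.000000e+00]]
[ 158.11989575 -629.94009574  204.47609656] [-3.11625614e+00 -3.84881637e-01 -9.36638768e-05] 1.0008543523302236
```

View pics/top.png

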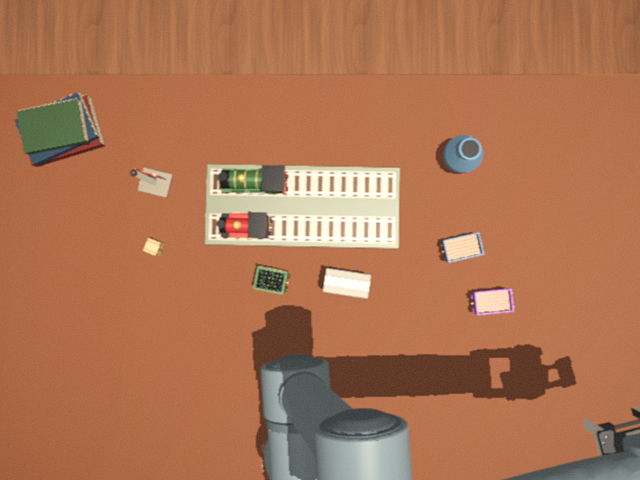

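View pics/scene.png

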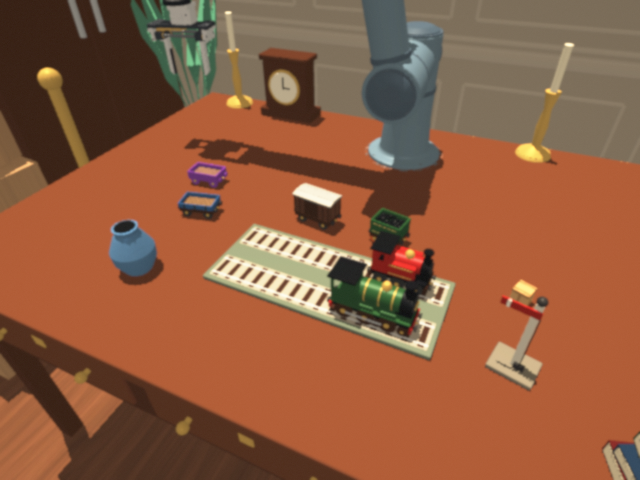

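The top view shows the green engine at (253,179) and the red engine at (243,225), both facing left (+y). The tender is at (270,280), the van at (346,283), the case at (153,246), the signal at (153,182) and the vase at (462,155). Two things could be the open wagon: blue at (462,247) and purple at (492,301). I choose the blue one. The clock, books and candlesticks are bystanders.

```bash
cat >> h.py <<'E'
def rect(P,box,zlo,zhi):
    u0,v0,u1,v1=box;m=np.zeros(P.shape[:2],bool);m[v0:v1,u0:u1]=1
    m&=(P[...,2]>zlo)&(P[...,2]<zhi)
    (cx,cy),(w,h),a=cv2.minAreaRect(P[m][:,:2].astype(np.float32))
    if w<h:w,h,a=h,w,a+90
    return np.round([cx,cy,w,h,(a+90)%180-90,np.median(P[m][:,2]),m.sum()],1)
E
python3 - <<'E'
from h import *
c=dict(np.load('top.npz'));P=cloud(c)
print('table z',np.median(P[300:330,200:240,2]),np.median(P[190:240,320:380,2]))
for n,b,lo,hi in[('board',(195,155,410,255),5,15),('green',(210,160,295,200),30,130),('greencab',(255,160,300,200),85,130),('red',(210,205,290,245),30,130),('tender',(245,258,296,300),15,90),('van',(315,260,380,302),20,110),('vanroof',(315,260,380,302),66,110),('blue',(435,225,490,268),12,60),('bluerim',(435,225,490,268),34,60),('purple',(465,283,520,320),12,60),('case',(138,232,168,262),12,60),('casetop',(138,232,168,262),32,60),('signal',(125,160,178,202),3,200),('vase',(435,130,490,180),10,140)]:
    try: print(n,rect(P,b,lo,hi))
    except Exception as e: print(n,e)
im=c['image'];a=[im[225:325,430:530],im[255:305,240:390],im[225:270,130:180],im[155:255,195:345]]
cv2.imwrite('pics/crop.png',np.vstack([np.hstack([cv2.resize(x,(400,300),interpolation=3) for x in a[i:i+2]]) for i in(0,2)]))
E
```

```text
table z -1.9865166336371658 8.628433134061993
board [ 6.1740e+02  1.0700e+01  5.2460e+02  2.4130e+02 -8.9900e+01  8.8000e+00
  1.1008e+04]
green [ 670.2  131.7  169.5   58.9   89.4   91.4 1729. ]
greencab [669.7  86.   71.4  58.9  89.3 104.6 693. ]
red [ 561.8  150.5  129.    60.    88.3   82.1 1311. ]
tender [432.5  86.7  84.3  54.3  79.   54.1 760. ]
van [ 426.5  -93.2  107.1   56.2   81.7   76.3 1071. ]
vanroof [ 426.3  -94.6  104.3   56.2   81.7   76.4 1048. ]
blue [ 512.1 -377.8  100.1   55.1  -77.3   27.8  906. ]
bluerim [ 511.8 -377.4   89.3   54.6  -76.9   38.4  167. ]
purple [ 381.6 -450.   101.7   55.7  -85.1   28.   946. ]
case [511.6 377.7  34.   33.   68.3  35.  222. ]
casetop [511.7 377.6  33.7  33.1  69.1  36.2 174. ]
signal [676.7 392.5 131.7 102.7  89.9   8.8 852. ]
vase [ 736.3 -375.1   90.    88.3  -44.2   82.5 1188. ]
```

View pics/crop.png

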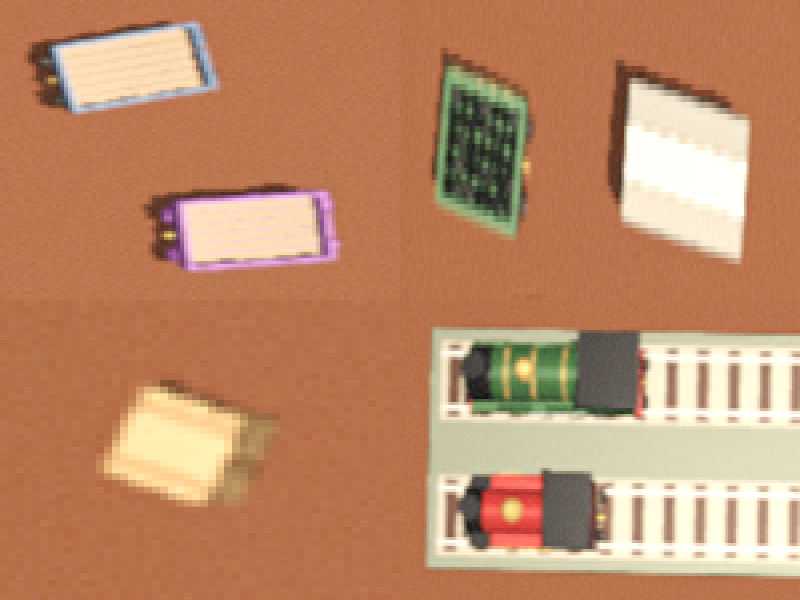

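```bash
cat > go.py <<'E'
# go.py x y z yaw_deg : shift/turn in tool axes from the measured pose
import sys,numpy as np
from station import *
from scipy.spatial.transform import Rotation as R
s=read_state();r=R.from_rotvec(s['eef_rot']).as_matrix()
x,y,z,yaw=map(float,sys.argv[1:5])
d=r.T@(np.array([x,y,z])-s['position'])
c=np.degrees(np.arctan2(r[1,0],r[0,0]))
print('shift',d.round(1),'turn',round(np.radians(c-yaw),3),'| yaw',c.round(2),'pos',s['position'].round(1),'q',s['joint_pos'].round(2),'t',s['time_s'],'F',s['contact_force'].round(1),'w',round(s['width'],3))
E
python3 go.py 512 -377.5 200 102.9
```

```text
shift [ 404.7 -158.7    4.8] turn -1.55 | yaw 14.08 pos [ 158.1 -629.9  204.5] q [-1.5   0.25  1.56 -0.    1.34 -0.17] t 0.1 F [-0.6  0.3  0.1] w 1.001
```

Units first: shifts go in shares of 60 cm and turns go in shares of pi rad. So 405 mm / 600 = 0.675, 360 mm / 600 = 0.6, -0.15 rad / 3.1416 = -0.0477.

```bash
echo '[{"dx":0.0667, "dy":-0.0267, "spin":-0.0477}, {"dx":0.1333, "dy":-0.0533, "spin":-0.0955}, {"dx":0.2, "dy":-0.08, "spin":-0.1432}, {"dx":0.2667, "dy":-0.1067, "spin":-0.191}, {"dx":0.3333, "dy":-0.1333, "spin":-0.2387}, {"dx":0.4, "dy":-0.1583, "spin":-0.2865}, {"dx":0.4667, "dy":-0.185, "spin":-0.3342}, {"dx":0.5333, "dy":-0.21, "spin":-0.382}, {"dx":0.6, "dy":-0.2367, "spin":-0.4297}, {"dx":0.675, "dy":-0.265, "dz":0.0083, "spin":-0.4775}, {"dx":0.675, "dy":-0.265, "dz":0.0083, "spin":-0.4934}, {"dx":0.675, "dy":-0.265, "dz":0.0083, "spin":-0.4934}]' | python3 -m pendant 0.85; python3 go.py 512 -377.5 13 102.9
python3 -c "
from h import *
c=snap('wrist','w1');P=cloud(c);print(c['pose'].round(2))"
```

```text
time_s: 1.3
position: [512.9, -376.4, 199.6]
eef_rot: [-1.954, -2.458, -0.0]
contact_force: [0.7, 0.2, -0.1]
width: 0.849
grip_force: 0.0
shift [ -1.1  -1.  186.6] turn 0.002 | yaw 103.01 pos [ 512.9 -376.4  199.6] q [-0.81  0.22  1.6  -0.    1.32 -1.04] t 1.3 F [ 0.7  0.2 -0.1] w 0.849
[[ 9.7000e-01 -2.2000e-01 -6.0000e-02  4.9557e+02]
 [ 2.2000e-01  9.4000e-01  2.6000e-01 -3.0022e+02]
 [-0.0000e+00 -2.7000e-01  9.6000e-01  3.7874e+02]
 [ 0.0000e+00  0.0000e+00  0.0000e+00  1.0000e+00]]
```

View pics/w1.png

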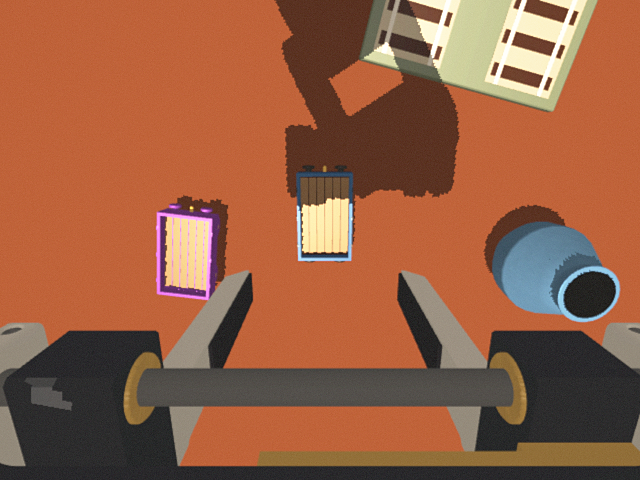

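The wrist view shows the blue wagon at (325,217), aligned and centred between the fingers. The purple one is at (188,253) and the vase at (555,265), both clear of the fingers.

Converted, 187 mm / 600 = 0.3117, 180 mm / 600 = 0.3.

```bash
echo '[{"dx":-0.0017, "dy":-0.0017, "dz":0.075}, {"dx":-0.0017, "dy":-0.0017, "dz":0.15}, {"dx":-0.0017, "dy":-0.0017, "dz":0.2167}, {"dx":-0.0017, "dy":-0.0017, "dz":0.2667}, {"dx":-0.0017, "dy":-0.0017, "dz":0.3}, {"dx":-0.0017, "dy":-0.0017, "dz":0.3117}, {"dx":-0.0017, "dy":-0.0017, "dz":0.3117}]' | python3 -m pendant 0.8; echo '[{}, {}, {}, {}, {}, {}]' | python3 -m pendant 0 20; python3 go.py 512 -377.5 13 102.9
```

```text
time_s: 2.05
position: [510.5, -379.1, 12.7]
eef_rot: [-1.959, -2.453, -0.0]
contact_force: [0.3, -0.8, -0.1]
width: 0.799
grip_force: 0.0
time_s: 2.65
position: [512.3, -379.7, 14.9]
eef_rot: [1.957, 2.455, -0.001]
contact_force: [-1.3, 0.7, 5.9]
width: 0.573
grip_force: 20.0
shift [2.2 0.2 1.9] turn -0.0 | yaw 102.9 pos [ 512.3 -379.7   14.9] q [-0.82  0.44  1.69 -0.    1.01 -1.04] t 2.65 F [-1.3  0.7  5.9] w 0.573
```

Converted, -150 mm / 600 = -0.25, -120 mm / 600 = -0.2.

```bash
echo '[{"dz":-0.05}, {"dz":-0.125}, {"dz":-0.2}, {"dz":-0.25}, {"dz":-0.25}]' | python3 -m pendant
python3 - <<'E'
from h import *
c=dict(np.load('top.npz'));P=cloud(c);im=c['image'].astype(int)
# rails: white band peaks per column
for n,(v0,v1) in {'g1':(167,176),'g2':(190,200),'r1':(211,219),'r2':(235,245)}.items():
    us=np.arange(296,390);w=im[v0:v1,296:390].min(2)
    vs=v0+((w.clip(150)-150)*np.arange(v1-v0)[:,None]).sum(0)/(w.clip(150)-150).sum(0).clip(1)
    K=c['K'];ray=np.stack([(us-K[0,2])/K[0,0],-(vs-K[1,2])/K[1,1],-np.ones(94)],-1)@c['pose'][:3,:3].T
    p=c['pose'][:3,3]+ray*((8.5-c['pose'][2,3])/ray[:,2:]);k=np.polyfit(p[:,1],p[:,0],1)
    print(n,'deg off',np.degrees(np.arctan(-k[0])).round(2),'x at y=130,30,-100',np.polyval(k,[130,30,-100]).round(1))
for n,(u0,v0,u1,v1) in {'g':(205,160,295,203),'r':(205,203,290,248)}.items():
    m=np.zeros(P.shape[:2],bool);m[v0:v1,u0:u1]=1;m&=P[...,2]>28;q=P[m]
    print(n,'y ext',np.percentile(q[:,1],[0,.5,99.5,100]).round(1))
    b=[(y,q[abs(q[:,1]-y)<4][:,0]) for y in np.arange(q[:,1].min()+8,q[:,1].max()-6,10)]
    print([(int(y),x.min().round(0),x.max().round(0)) for y,x in b])
E
python3 go.py 561.5 29 164 90
```

```text
time_s: 3.15
position: [513.7, -380.9, 168.9]
eef_rot: [1.952, 2.45, -0.002]
contact_force: [0.6, -1.3, -0.7]
width: 0.571
grip_force: 20.0
g1 deg off -0.11 x at y=130,30,-100 [698.2 698.  697.8]
g2 deg off -0.34 x at y=130,30,-100 [643.7 643.1 642.3]
r1 deg off 0.2 x at y=130,30,-100 [590.6 591.  591.4]
r2 deg off -0.31 x at y=130,30,-100 [531.7 531.1 530.4]
g y ext [-37.8 -37.8 211.1 216.6]
shift [388.9 138.1   2.4] turn 0.225 | yaw 102.9 pos [ 513.7 -380.9  168.9] q [-0.82  0.25  1.62  0.    1.26 -1.04] t 3.15 F [ 0.6 -1.3 -0.7] w 0.571Traceback (most recent call last):
  File "<stdin>", line 14, in <module>
    return umr_minimum(a, axis, None, out, keepdims, initial, where)
ValueError: zero-size array to reduction operation minimum which has no identity
```

Converted, 389 mm / 600 = 0.6483, 375 mm / 600 = 0.625, 0.225 rad / 3.1416 = 0.0716.

```bash
echo '[{"dx":0.0667, "dy":0.0233, "spin":0.0095}, {"dx":0.1417, "dy":0.05, "spin":0.0191}, {"dx":0.2167, "dy":0.0767, "spin":0.0318}, {"dx":0.2917, "dy":0.1033, "spin":0.0414}, {"dx":0.3667, "dy":0.13, "spin":0.0509}, {"dx":0.4417, "dy":0.1567, "spin":0.0605}, {"dx":0.5167, "dy":0.1833, "spin":0.07}, {"dx":0.575, "dy":0.205, "spin":0.0716}, {"dx":0.625, "dy":0.2217, "spin":0.0716}, {"dx":0.6483, "dy":0.23, "spin":0.0716}, {"dx":0.6483, "dy":0.23, "spin":0.0716}]' | python3 -m pendant; python3 go.py 561.5 29 24 90
```

```text
time_s: 4.25
position: [558.3, 32.4, 161.7]
eef_rot: [-2.217, -2.223, 0.003]
contact_force: [0.5, 0.0, -1.9]
width: 0.576
grip_force: 20.0
shift [ -3.5   3.6 137.6] turn 0.003 | yaw 90.15 pos [558.3  32.4 161.7] q [-0.14  0.08  1.83 -0.    1.24 -0.15] t 4.25 F [ 0.5  0.  -1.9] w 0.576
```

```bash
for i in 1 2 3 4; do echo '[{}]' | python3 -m pendant | sed -n 2p; done; python3 go.py 561.5 29 24 90
```

```text
position: [558.8, 30.3, 162.4]
position: [559.1, 29.7, 163.0]
position: [559.3, 29.8, 163.3]
position: [559.3, 30.1, 163.5]
shift [ -1.1   2.2 139.5] turn -0.001 | yaw 89.92 pos [559.3  30.1 163.5] q [-0.15  0.08  1.83 -0.    1.24 -0.15] t 4.65 F [ 1.2  1.2 -1.3] w 0.571
```

```bash
echo '[{"dx":-0.0017, "dy":0.0033, "dz":0.0583}, {"dx":-0.0017, "dy":0.0033, "dz":0.125}, {"dx":-0.0017, "dy":0.0033, "dz":0.175}, {"dx":-0.0017, "dy":0.0033, "dz":0.2083}, {"dx":-0.0017, "dy":0.0033, "dz":0.2183}, {"dx":-0.0017, "dy":0.0033, "dz":0.2233}, {"dx":-0.0017, "dy":0.0033, "dz":0.2267}, {"dx":-0.0017, "dy":0.0033, "dz":0.2267}, {"dx":-0.0017, "dy":0.0033, "dz":0.2267}]' | python3 -m pendant; python3 go.py 561.5 29 24 90
```

```text
time_s: 5.55
position: [562.2, 29.9, 28.6]
eef_rot: [2.22, 2.22, 0.002]
contact_force: [0.4, -0.1, -2.2]
width: 0.576
grip_force: 20.0
shift [-0.9 -0.7  4.6] turn 0.0 | yaw 90.0 pos [562.2  29.9  28.6] q [-0.15  0.27  1.88  0.    0.98 -0.15] t 5.55 F [ 0.4 -0.1 -2.2] w 0.576
```

Converted, 1 mm / 600 = 0.0017.

```bash
for i in 1 2 3 4 5; do echo '[{"dz":0.0017}, {"dz":0.0017}]' | python3 -m pendant | egrep 'posi|cont'; done
```

```text
position: [561.5, 30.1, 26.8]
contact_force: [0.6, -0.4, -1.6]
position: [561.2, 30.1, 25.4]
contact_force: [-0.4, -0.6, -1.8]
position: [561.4, 30.1, 24.9]
contact_force: [-1.6, 0.8, 3.2]
position: [561.4, 30.1, 24.8]
contact_force: [-5.5, 0.7, 10.2]
position: [561.5, 30.1, 24.7]
contact_force: [-8.0, 0.6, 17.3]
```

Converted, -2 mm / 600 = -0.0033.

```bash
echo '[{"dz":-0.0033}, {"dz":-0.0033}, {"dz":-0.0033}, {"dz":-0.0033}, {"dz":-0.0033}]' | python3 -m pendant 0.72; echo '[{"dz":-0.0333}, {"dz":-0.1}, {"dz":-0.175}, {"dz":-0.2333}, {"dz":-0.2333}]' | python3 -m pendant; python3 go.py 432.5 86.7 180 79
```

```text
time_s: 7.05
position: [561.1, 30.1, 24.2]
eef_rot: [-2.221, -2.221, 0.0]
contact_force: [-0.5, -0.7, -0.3]
width: 0.719
grip_force: 0.0
time_s: 7.55
position: [565.0, 29.6, 170.7]
eef_rot: [2.215, 2.215, 0.011]
contact_force: [1.3, -0.3, 0.1]
width: 0.722
grip_force: 0.0
shift [  57.1 -132.4  -10.9] turn 0.192 | yaw 90.0 pos [565.   29.6 170.7] q [-0.15  0.08  1.81  0.    1.24 -0.15] t 7.55 F [ 1.3 -0.3  0.1] w 0.722
```

Converted, -132 mm / 600 = -0.22, -130 mm / 600 = -0.2167, 0.19 rad / 3.1416 = 0.0605.

```bash
echo '[{"dx":0.025, "dy":-0.0583, "spin":0.0159}, {"dx":0.0533, "dy":-0.125, "spin":0.0318}, {"dx":0.0783, "dy":-0.1833, "spin":0.0509}, {"dx":0.095, "dy":-0.2167, "spin":0.0605}, {"dx":0.095, "dy":-0.22, "spin":0.0605}, {"dx":0.095, "dy":-0.22, "spin":0.0605}, {"dx":0.095, "dy":-0.22, "spin":0.0605}]' | python3 -m pendant 0.85; python3 go.py 432.5 86.7 26 79
```

```text
time_s: 8.25
position: [430.1, 86.6, 164.3]
eef_rot: [2.422, 2.0, -0.0]
contact_force: [0.8, -0.8, -0.5]
width: 0.853
grip_force: 0.0
shift [  0.5   2.4 138.3] turn 0.002 | yaw 79.1 pos [430.1  86.6 164.3] q [-0.06 -0.23  2.12 -0.    1.26  0.13] t 8.25 F [ 0.8 -0.8 -0.5] w 0.853
```

Converted, 138 mm / 600 = 0.23, 130 mm / 600 = 0.2167.

```bash
echo '[{"dy":0.0033, "dz":0.0667}, {"dy":0.0033, "dz":0.1333}, {"dy":0.0033, "dz":0.1833}, {"dy":0.0033, "dz":0.2167}, {"dy":0.0033, "dz":0.23}, {"dy":0.0033, "dz":0.23}, {"dy":0.0033, "dz":0.23}]' | python3 -m pendant; echo '[{}, {}, {}, {}, {}, {}]' | python3 -m pendant 0 20;python3 go.py 670.5 -2 180 90
```

```text
time_s: 8.95
position: [432.5, 86.4, 27.3]
eef_rot: [2.422, 2.0, 0.002]
contact_force: [-0.4, 0.4, 0.8]
width: 0.852
grip_force: 0.0
time_s: 9.55
position: [431.6, 86.7, 26.9]
eef_rot: [2.422, 2.001, 0.001]
contact_force: [-0.6, -0.1, 4.8]
width: 0.569
grip_force: 20.0
shift [ -42.   251.4 -152.9] turn -0.19 | yaw 79.12 pos [431.6  86.7  26.9] q [-0.06  0.01  2.19  0.    0.95  0.13] t 9.55 F [-0.6 -0.1  4.8] w 0.569
```

Converted, 251 mm / 600 = 0.4183, -153 mm / 600 = -0.255, -0.19 rad / 3.1416 = -0.0605.

```bash
echo '[{"dz":-0.05}, {"dz":-0.1167}, {"dz":-0.1917}, {"dy":0.0167, "dz":-0.25}, {"dx":-0.0133, "dy":0.0833, "dz":-0.255, "spin":-0.0127}, {"dx":-0.0267, "dy":0.1583, "dz":-0.255, "spin":-0.0255}, {"dx":-0.04, "dy":0.2333, "dz":-0.255, "spin":-0.0382}, {"dx":-0.0533, "dy":0.3083, "dz":-0.255, "spin":-0.0509}, {"dx":-0.0633, "dy":0.375, "dz":-0.255, "spin":-0.0605}, {"dx":-0.07, "dy":0.4133, "dz":-0.255, "spin":-0.0605}, {"dx":-0.07, "dy":0.4183, "dz":-0.255, "spin":-0.0605}, {"dx":-0.07, "dy":0.4183, "dz":-0.255, "spin":-0.0605}]' | python3 -m pendant; echo '[{}, {}, {}]' | python3 -m pendant|sed -n 2p;  python3 go.py 670.5 -2 40 90
```

```text
time_s: 10.75
position: [668.9, -1.7, 178.0]
eef_rot: [-2.22, -2.22, 0.002]
contact_force: [-0.3, 0.6, -2.0]
width: 0.577
grip_force: 20.0
position: [669.1, -1.4, 179.7]
shift [ -0.6   1.4 139.7] turn 0.001 | yaw 90.03 pos [669.1  -1.4 179.7] q [-0.17  0.31  1.53  0.    1.3  -0.17] t 11.05 F [-0.   0.  -2.1] w 0.576
```

Converted, 139 mm / 600 = 0.2317, 137 mm / 600 = 0.2283.

```bash
echo '[{"dx":-0.0017, "dy":0.0017, "dz":0.0667}, {"dx":-0.0017, "dy":0.0017, "dz":0.1333}, {"dx":-0.0017, "dy":0.0017, "dz":0.1833}, {"dx":-0.0017, "dy":0.0017, "dz":0.2167}, {"dx":-0.0017, "dy":0.0017, "dz":0.2283}, {"dx":-0.0017, "dy":0.0017, "dz":0.2317}, {"dx":-0.0017, "dy":0.0017, "dz":0.2317}, {"dx":-0.0017, "dy":0.0017, "dz":0.2317}, {"dx":-0.0017, "dy":0.0017, "dz":0.2317}]' | python3 -m pendant|egrep 'posi|cont';for i in 1 2 3; do echo '[{"dz":0.0017}, {"dz":0.0017}]' | python3 -m pendant | egrep 'posi|cont'; done
```

```text
position: [671.8, -3.1, 42.1]
contact_force: [-0.2, 0.5, -1.5]
position: [670.9, -3.0, 39.7]
contact_force: [-0.3, -0.5, -3.0]
position: [670.7, -2.9, 38.3]
contact_force: [0.1, 0.1, -2.2]
position: [670.7, -2.9, 37.2]
contact_force: [0.3, 0.8, -2.7]
```

Converted, 1 mm / 600 = 0.0017.

```bash
for i in 1 2; do echo '[{"dz":0.0017}, {"dz":0.0017}]' | python3 -m pendant | egrep 'posi|cont'; done
```

```text
position: [670.9, -3.0, 37.0]
contact_force: [-2.7, -0.6, 1.3]
position: [671.0, -3.0, 37.0]
contact_force: [-5.8, -0.1, 6.9]
```

Converted, -1 mm / 600 = -0.0017.

```bash
echo '[{"dz":-0.0017}, {"dz":-0.0017}, {"dz":-0.0017}, {"dz":-0.0017}, {"dz":-0.0017}]' | python3 -m pendant 0.75; echo '[{"dz":-0.0333}, {"dz":-0.1}, {"dz":-0.175}, {"dz":-0.2333}, {"dz":-0.2333}]' | python3 -m pendant|sed -n 2p; python3 go.py 426.4 -94 180 81.7
```

```text
time_s: 13.45
position: [670.8, -2.9, 36.3]
eef_rot: [-2.221, -2.221, 0.0]
contact_force: [-0.5, 0.6, -0.4]
width: 0.749
grip_force: 0.0
position: [674.5, -3.5, 183.8]
shift [ -90.5 -248.2    1.1] turn 0.145 | yaw 90.0 pos [674.5  -3.5 183.8] q [-0.17  0.31  1.52  0.    1.3  -0.17] t 13.95 F [ 0.7 -0.2 -0.2] w 0.75
```

Converted, -246 mm / 600 = -0.41, -238 mm / 600 = -0.3967, 0.145 rad / 3.1416 = 0.0462.

```bash
echo '[{"dx":-0.025, "dy":-0.07, "spin":0.0095}, {"dx":-0.0517, "dy":-0.1417, "spin":0.0191}, {"dx":-0.0783, "dy":-0.2133, "spin":0.0286}, {"dx":-0.1033, "dy":-0.2833, "spin":0.0382}, {"dx":-0.1283, "dy":-0.35, "spin":0.0462}, {"dx":-0.1467, "dy":-0.3967, "spin":0.0462}, {"dx":-0.1517, "dy":-0.41, "spin":0.0462}, {"dx":-0.1517, "dy":-0.41, "spin":0.0462}, {"dx":-0.1517, "dy":-0.41, "spin":0.0462}, {"dx":-0.1517, "dy":-0.41, "spin":0.0462}]' | python3 -m pendant 0.85; python3 go.py 426.4 -94 32 81.7
```

```text
time_s: 14.95
position: [425.7, -93.7, 176.4]
eef_rot: [-2.375, -2.056, -0.0]
contact_force: [-0.2, 0.3, 0.4]
width: 0.85
grip_force: 0.0
shift [ -0.3   0.7 144.4] turn 0.001 | yaw 81.75 pos [425.7 -93.7 176.4] q [-0.48 -0.26  2.11  0.    1.29 -0.33] t 14.95 F [-0.2  0.3  0.4] w 0.85
```

Converted, 144 mm / 600 = 0.24, 135 mm / 600 = 0.225.

```bash
echo '[{"dy":0.0017, "dz":0.0667}, {"dy":0.0017, "dz":0.1333}, {"dy":0.0017, "dz":0.1833}, {"dy":0.0017, "dz":0.225}, {"dy":0.0017, "dz":0.24}, {"dy":0.0017, "dz":0.24}, {"dy":0.0017, "dz":0.24}]' | python3 -m pendant; echo '[{}, {}, {}, {}, {}, {}]' | python3 -m pendant 0 20;python3 go.py 670.5 -106 185 90
```

```text
time_s: 15.65
position: [426.9, -94.4, 33.4]
eef_rot: [2.375, 2.054, 0.001]
contact_force: [0.6, -0.5, 0.6]
width: 0.851
grip_force: 0.0
time_s: 16.25
position: [426.2, -94.3, 33.0]
eef_rot: [2.376, 2.054, 0.0]
contact_force: [-1.1, -0.1, 3.6]
width: 0.574
grip_force: 20.0
shift [  23.7  243.6 -151.8] turn -0.145 | yaw 81.69 pos [426.2 -94.3  33. ] q [-0.48 -0.02  2.2   0.    0.96 -0.33] t 16.25 F [-1.1 -0.1  3.6] w 0.574
```

Converted, 243 mm / 600 = 0.405, 241 mm / 600 = 0.4017, -0.145 rad / 3.1416 = -0.0462.

```bash
echo '[{"dz":-0.05}, {"dz":-0.1167}, {"dz":-0.1917}, {"dx":0.0033, "dy":0.0167, "dz":-0.2467}, {"dx":0.0083, "dy":0.0833, "dz":-0.2533, "spin":-0.0095}, {"dx":0.015, "dy":0.1583, "dz":-0.2533, "spin":-0.0191}, {"dx":0.0217, "dy":0.2333, "dz":-0.2533, "spin":-0.0286}, {"dx":0.0283, "dy":0.3083, "dz":-0.2533, "spin":-0.0382}, {"dx":0.035, "dy":0.3667, "dz":-0.2533, "spin":-0.0462}, {"dx":0.0383, "dy":0.4017, "dz":-0.2533, "spin":-0.0462}, {"dx":0.0383, "dy":0.405, "dz":-0.2533, "spin":-0.0462}, {"dx":0.0383, "dy":0.405, "dz":-0.2533, "spin":-0.0462}]' | python3 -m pendant; echo '[{}, {}, {}]' | python3 -m pendant|sed -n 2p;  python3 go.py 670.5 -107 46 90
```

```text
time_s: 17.45
position: [668.7, -106.2, 182.9]
eef_rot: [-2.22, -2.22, 0.002]
contact_force: [0.3, 0.5, -3.2]
width: 0.577
grip_force: 20.0
position: [668.9, -106.5, 184.8]
shift [ -0.5   1.6 138.8] turn -0.0 | yaw 89.98 pos [ 668.9 -106.5  184.8] q [-0.32  0.32  1.5  -0.    1.32 -0.32] t 17.75 F [-0.1 -0.1 -3.1] w 0.575
```

Converted, 139 mm / 600 = 0.2317, 137 mm / 600 = 0.2283.

```bash
echo '[{"dx":-0.0017, "dy":0.0017, "dz":0.0667}, {"dx":-0.0017, "dy":0.0017, "dz":0.1333}, {"dx":-0.0017, "dy":0.0017, "dz":0.1833}, {"dx":-0.0017, "dy":0.0017, "dz":0.2167}, {"dx":-0.0017, "dy":0.0017, "dz":0.2283}, {"dx":-0.0017, "dy":0.0017, "dz":0.2317}, {"dx":-0.0017, "dy":0.0017, "dz":0.2317}, {"dx":-0.0017, "dy":0.0017, "dz":0.2317}, {"dx":-0.0017, "dy":0.0017, "dz":0.2317}]' | python3 -m pendant|egrep 'posi|cont';for i in 1 2 3 4; do echo '[{"dz":0.0017}, {"dz":0.0017}]' | python3 -m pendant | egrep 'posi|cont'; done
```

```text
position: [671.5, -107.7, 47.1]
contact_force: [-0.1, -0.8, -2.5]
position: [670.7, -107.5, 44.7]
contact_force: [0.1, 0.1, -2.5]
position: [670.4, -107.4, 43.3]
contact_force: [-0.6, -0.9, -3.2]
position: [670.6, -107.5, 43.1]
contact_force: [-1.6, -0.2, 2.8]
position: [670.7, -107.5, 43.0]
contact_force: [-4.9, 1.2, 8.0]
```

Converted, -1 mm / 600 = -0.0017.

```bash
echo '[{"dz":-0.0017}, {"dz":-0.0017}, {"dz":-0.0017}, {"dz":-0.0017}, {"dz":-0.0017}]' | python3 -m pendant 0.75; echo '[{"dz":-0.0333}, {"dz":-0.1}, {"dz":-0.175}, {"dz":-0.2333}, {"dz":-0.2333}, {"dz":-0.2333}]' | python3 -m pendant|sed -n 2p; python3 go.py 511.7 377.6 180 69
python3 - <<'E'
from h import *
c=snap('top','top2');P=cloud(c)
for n,b in[('green',(210,160,289,200)),('red',(210,205,278,245)),('wagon',(272,205,325,245)),('case',(138,232,168,262))]:
    print(n,rect(P,b,25,130))
E
```

```text
time_s: 19.95
position: [670.5, -107.4, 42.3]
eef_rot: [-2.221, -2.221, 0.0]
contact_force: [-0.1, -0.4, -0.2]
width: 0.751
grip_force: 0.0
position: [670.9, -107.5, 183.2]
shift [ 485.1 -159.2    2.7] turn 0.367 | yaw 90.0 pos [ 670.9 -107.5  183.2] q [-0.33  0.33  1.5  -0.    1.31 -0.33] t 20.55 F [ 0.1 -0.9 -0.3] w 0.75
green [ 669.7  131.4  168.6   59.3  -90.    91.3 1746. ]
red [ 560.6  143.5  144.    60.3   89.7   81.2 1372. ]
wagon [561.2  38.5  95.4  53.5  89.8  36.9 739. ]
case [511.6 377.3  34.1  33.2  68.7  35.5 198. ]
```

View pics/top2.png

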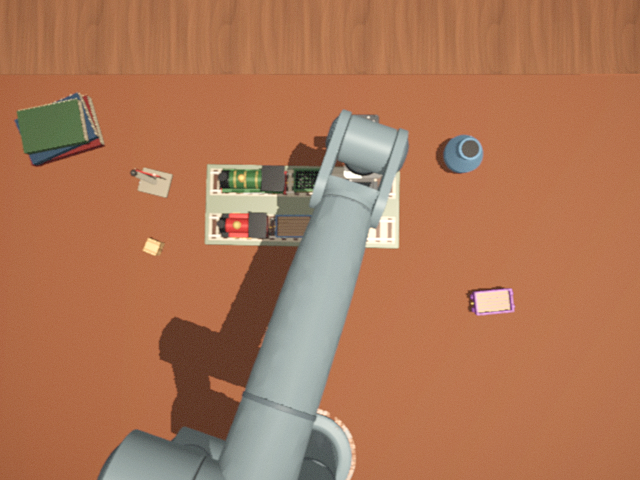

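The top view shows the wagon at (292,226) behind the red engine and the tender at (308,180) behind the green one. The arm hides the van. The case is still at (153,246), so I'll fetch it now.

Converted, 484 mm / 600 = 0.8067, 470 mm / 600 = 0.7833, 0.37 rad / 3.1416 = 0.1178.

```bash
echo '[{"dx":0.0667, "dy":-0.0217, "spin":0.0095}, {"dx":0.1417, "dy":-0.0467, "spin":0.0223}, {"dx":0.2167, "dy":-0.0717, "spin":0.0318}, {"dx":0.2917, "dy":-0.095, "spin":0.0414}, {"dx":0.3667, "dy":-0.12, "spin":0.0541}, {"dx":0.4417, "dy":-0.145, "spin":0.0637}, {"dx":0.5167, "dy":-0.17, "spin":0.0764}, {"dx":0.5917, "dy":-0.195, "spin":0.0859}, {"dx":0.6667, "dy":-0.2183, "spin":0.0955}, {"dx":0.7333, "dy":-0.24, "spin":0.105}, {"dx":0.7833, "dy":-0.2567, "spin":0.1146}, {"dx":0.8067, "dy":-0.265, "spin":0.1178}]' | python3 -m pendant 0.65; echo '[{"dx":0.0017}, {"dx":0.0017}, {"dx":0.0017}]' | python3 -m pendant|sed -n 2p; python3 go.py 511.7 377.6 17 69
```

```text
time_s: 21.8
position: [508.9, 378.4, 179.5]
eef_rot: [-2.589, -1.777, 0.007]
contact_force: [0.8, -0.4, 1.0]
width: 0.651
grip_force: 0.0
position: [512.0, 376.3, 181.4]
shift [  1.3  -0.6 164.4] turn -0.004 | yaw 68.74 pos [512.  376.3 181.4] q [ 0.46  0.23  1.62 -0.    1.29  0.83] t 22.1 F [-0.1  0.2 -0.6] w 0.651
```

Converted, 165 mm / 600 = 0.275, 162 mm / 600 = 0.27.

```bash
echo '[{"dx":0.0017, "dz":0.075}, {"dx":0.0017, "dz":0.15}, {"dx":0.0017, "dz":0.2083}, {"dx":0.0017, "dz":0.25}, {"dx":0.0017, "dz":0.27}, {"dx":0.0017, "dz":0.275}, {"dx":0.0017, "dz":0.275}, {"dx":0.0017, "dz":0.275}]' | python3 -m pendant; echo '[{}, {}, {}, {}, {}, {}, {}]' | python3 -m pendant 0 12;python3 go.py 561.2 30 180 90
```

```text
time_s: 22.9
position: [513.7, 378.9, 19.4]
eef_rot: [2.592, 1.774, 0.005]
contact_force: [-0.2, 1.5, -0.6]
width: 0.652
grip_force: 0.0
time_s: 23.6
position: [512.3, 378.6, 17.7]
eef_rot: [-2.592, -1.775, -0.0]
contact_force: [-0.9, -0.2, 2.5]
width: 0.339
grip_force: 12.0
shift [-307.3  171.6 -162.4] turn -0.37 | yaw 68.8 pos [512.3 378.6  17.7] q [0.46 0.44 1.69 0.   1.02 0.83] t 23.6 F [-0.9 -0.2  2.5] w 0.339
```

Converted, -306 mm / 600 = -0.51, -162 mm / 600 = -0.27, -0.37 rad / 3.1416 = -0.1178.

```bash
echo '[{"dz":-0.05}, {"dz":-0.1167}, {"dz":-0.1917}, {"dz":-0.25, "spin":-0.0095}, {"dx":-0.0583, "dy":0.0333, "dz":-0.27, "spin":-0.0255}, {"dx":-0.13, "dy":0.0733, "dz":-0.27, "spin":-0.0414}, {"dx":-0.2, "dy":0.1117, "dz":-0.27, "spin":-0.0573}, {"dx":-0.27, "dy":0.1517, "dz":-0.27, "spin":-0.0732}, {"dx":-0.3417, "dy":0.1917, "dz":-0.27, "spin":-0.0891}, {"dx":-0.4117, "dy":0.23, "dz":-0.27, "spin":-0.105}, {"dx":-0.475, "dy":0.265, "dz":-0.27, "spin":-0.1178}, {"dx":-0.51, "dy":0.285, "dz":-0.27, "spin":-0.1178}]' | python3 -m pendant; echo '[{"dx":-0.0017}, {"dx":-0.0017}, {"dx":-0.0017}, {"dx":-0.0017}]' | python3 -m pendant|sed -n 2p;  python3 go.py 561.2 30.5 60 90
python3 - <<'E'
from h import *
c=snap('wrist','w2');P=cloud(c)
for y in (0,):
    m=(P[...,2]>42)&(P[...,2]<56)&(abs(P[...,0]-561)<40)&(P[...,1]>-60)&(P[...,1]<82)
    print(P[m].min(0).round(1),P[m].max(0).round(1),m.sum())
E
```

```text
time_s: 24.8
position: [561.1, 28.2, 179.2]
eef_rot: [2.224, 2.219, -0.001]
contact_force: [0.5, 0.3, 0.5]
width: 0.34
grip_force: 12.0
position: [560.8, 31.6, 179.4]
shift [ -1.1   0.4 119.4] turn 0.002 | yaw 90.11 pos [560.8  31.6 179.4] q [-0.15  0.07  1.81  0.    1.27 -0.15] t 25.2 F [-0.1  0.  -0.1] w 0.341
[533.8   4.3  42. ] [589.3  78.6  52.2] 893
```

View pics/w2.png

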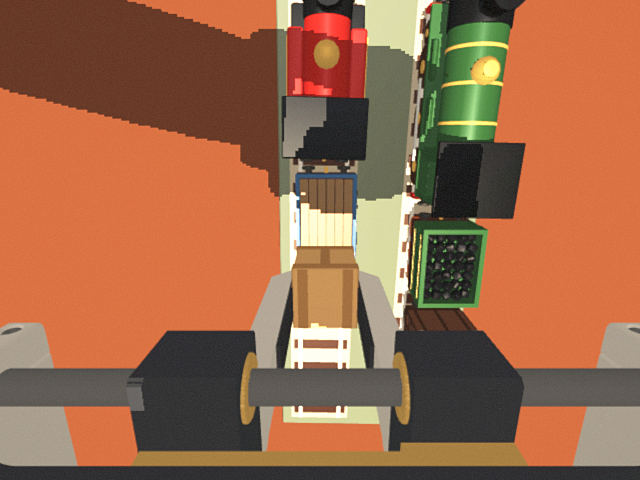

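The wrist view shows the case held upright at (325,290), lined up over the blue wagon at (327,215). The red cab is at (325,125) and the tender at (450,265).

```bash
python3 - <<'E'
from h import *
c=dict(np.load('w2.npz'));P=cloud(c)
m=(abs(P[...,0]-561)<15)&(P[...,1]>50)&(P[...,1]<90)
q=P[m]
for y in range(60,90,2):
    z=q[(q[:,1]>=y)&(q[:,1]<y+2)][:,2]; print(y,len(z),np.percentile(z,[5,50,95]).round(0) if len(z) else '')
E
```

```text
60 77 [ 37.  38. 293.]
62 66 [37. 38. 39.]
64 69 [37. 38. 39.]
66 87 [37. 38. 39.]
68 75 [37. 38. 40.]
70 66 [37. 38. 39.]
72 65 [37. 38. 40.]
74 35 [49. 50. 51.]
76 120 [ 9. 49. 51.]
78 156 [10. 37. 50.]
80 55 [ 9. 11. 35.]
82 93 [ 9. 11. 38.]
84 71 [ 9. 10. 33.]
86 47 [ 9. 10. 12.]
88 46 [ 9. 31. 39.]
```

Converted, 120 mm / 600 = 0.2, 119 mm / 600 = 0.1983.

```bash
echo '[{"dx":0.0017, "dz":0.0583}, {"dx":0.0017, "dz":0.1167}, {"dx":0.0017, "dz":0.1583}, {"dx":0.0017, "dz":0.1867}, {"dx":0.0017, "dz":0.1983}, {"dx":0.0017, "dz":0.2}, {"dx":0.0017, "dz":0.2}, {"dx":0.0017, "dz":0.2}, {"dx":0.0017, "dz":0.2}]' | python3 -m pendant|egrep 'posi|cont';for i in 1 2 3 4; do echo '[{"dz":0.0017}, {"dz":0.0017}]' | python3 -m pendant | egrep 'posi|cont'; done
```

```text
position: [561.9, 31.2, 60.6]
contact_force: [-0.3, -0.1, -0.7]
position: [561.2, 31.2, 58.7]
contact_force: [0.1, 1.2, 0.0]
position: [560.9, 31.3, 57.3]
contact_force: [-0.6, 0.8, -0.7]
position: [560.9, 31.3, 56.3]
contact_force: [-0.1, 0.6, -0.2]
position: [561.2, 31.3, 55.6]
contact_force: [-1.0, -0.2, 0.8]
```

Converted, 1 mm / 600 = 0.0017.

```bash
echo '[{"dz":0.0017}, {"dz":0.0017}]' | python3 -m pendant| egrep 'posi|cont'; echo '[{}, {}, {}, {}, {}]' | python3 -m pendant 0.55; echo '[{"dz":-0.0333}, {"dz":-0.1}, {"dz":-0.175}, {"dz":-0.25}, {"dz":-0.3167}, {"dz":-0.3167}]' | python3 -m pendant|sed -n 2p; echo '[{"dx":-0.0667, "dy":-0.0167, "dz":-0.3167}, {"dx":-0.1417, "dy":-0.05, "dz":-0.3167}, {"dx":-0.2167, "dy":-0.0833, "dz":-0.3167}, {"dx":-0.2917, "dy":-0.1167, "dz":-0.3167}, {"dx":-0.3667, "dy":-0.15, "dz":-0.3167}, {"dx":-0.4417, "dy":-0.1667, "dz":-0.3167}, {"dx":-0.5167, "dy":-0.1833, "dz":-0.3167}, {"dx":-0.5917, "dy":-0.1833, "dz":-0.3167}, {"dx":-0.5917, "dy":-0.1833, "dz":-0.3167}, {"dx":-0.5917, "dy":-0.1833, "dz":-0.3167}, {"dx":-0.5917, "dy":-0.1833, "dz":-0.3167}]' | python3 -m pendant
```

```text
position: [561.3, 31.3, 55.5]
contact_force: [-3.4, 0.7, 7.9]
time_s: 27.65
position: [561.0, 31.3, 54.3]
eef_rot: [-2.221, -2.221, 0.0]
contact_force: [0.1, -0.2, -0.2]
width: 0.549
grip_force: 0.0
position: [564.5, 30.9, 251.9]
time_s: 29.35
position: [450.6, -324.9, 433.0]
eef_rot: [-2.223, -2.217, -0.001]
contact_force: [-0.8, 0.4, -0.0]
width: 0.553
grip_force: 0.0
```

```bash
python3 - <<'E'
from h import *
c=snap('top','top3');P=cloud(c)
for n,b,lo in[('green',(210,160,291,200),25),('greencab',(262,160,291,200),85),('tender',(294,160,330,200),45),('van',(331,160,382,202),62),('red',(210,205,271,245),25),('case',(275,205,320,245),62),('wagonrim',(272,205,320,245),42)]:
    print(n,rect(P,b,lo,58 if 'rim' in n else 130))
cv2.imwrite('pics/c3.png',cv2.resize(c['image'][150:260,195:405],(800,420),interpolation=3))
snap('scene','s3')
E
```

```text
green [ 670.4  131.6  169.5   59.4   89.2   91.4 1741. ]
greencab [669.7  77.1  59.4  53.7  -0.9 105.  597. ]
tender [671.1  -3.1  69.4  55.5 -89.9  64.6 722. ]
van [ 670.7 -108.1  103.4   55.8   90.    86.1 1105. ]
red [ 560.6  152.6  124.9   60.4   89.8   82.6 1289. ]
case [5.607e+02 2.910e+01 3.100e+01 3.100e+01 3.000e-01 7.420e+01 1.960e+02]
wagonrim [561.1  31.8  86.9  53.5  90.   47.9 142. ]
```

View pics/c3.png

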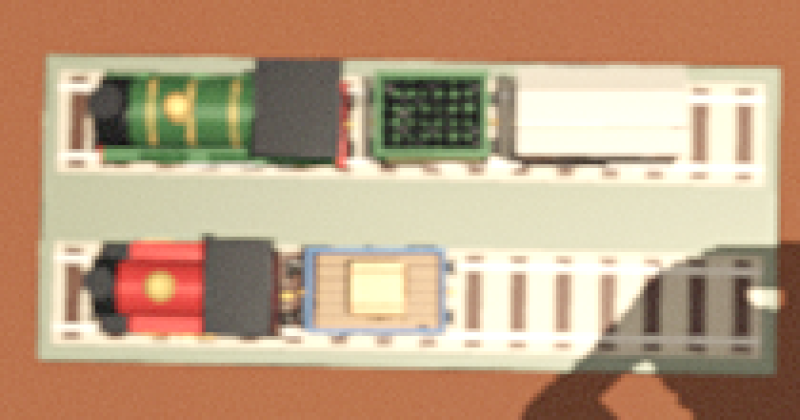

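View pics/s3.png

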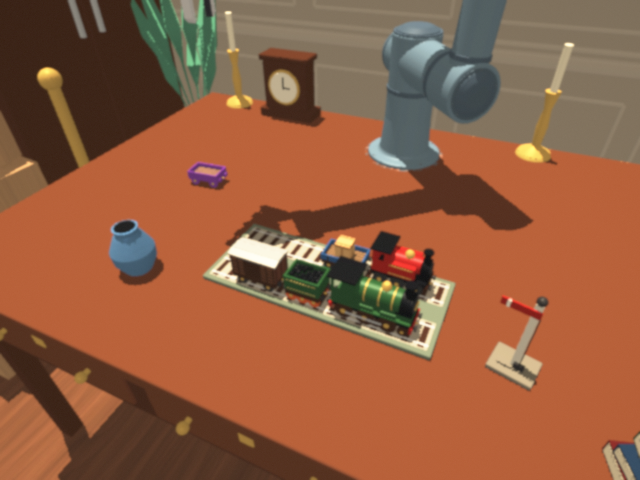

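The crop shows both trains made up straight: tender at (430,115), van at (600,115), wagon at (375,290) with the case at (378,288). The measured offsets are tender −135 mm, van to tender 105 mm, wagon −119 mm and case about 3 mm off centre, all within limits.

```bash
python3 -c "
from station import *
print(job_done())"
```

```text
the job is handed in; nothing more can be done
None
```

Both trains are made up and the job is handed in: by the last camera measurements every vehicle and the case are within the limits; the hand-in returned no verdict.

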